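# Square foot-plate blanks in the corner and load the brazing tray

### The job

Load the brazing tray with all the aluminium foot-plate blanks: first the ones in the feeder, drawn out from the bottom one at a time with the pusher while those above stay in the shaft, and last the one lying loose on the bench if there is one. Lay each blank on the steel squaring plate, slide it fully home against the end stop and both side stops, let go of it there, then take a fresh grip and lay it flat in an empty nest of the tray, one to a nest. Finish with the pusher fully back, and leave everything else on the bench where it is.

Things in the scene. Friction and masses are not known exactly. Their poses are not given: they have to be found in the camera images.
- feeder: stack feeder fixed to the bench: a grey open-topped shaft (94 x 49 mm inside, 64 mm above the bench at the top) with blanks lying flat in it, length along the feeder's x. Origin on the bench under the shaft's middle; the lowest blank leaves towards +x, through a gap 12 mm high under the front posts (x = 47 to 52 mm) that lets only one blank out. Pusher behind x = -52 mm
- shaft (a point): middle of the shaft's floor, 20 mm above the bench; x is the way out. Beyond the front posts the floor goes on, level, as an apron only 30 mm wide (narrower than a blank, so fingers can reach down both sides of a blank to the bench) that ends at x = 110 mm
- knob (a point): the pusher's black upright grip block, 30 mm long along the feeder's x, 22 mm wide across it, 34 mm high, its top 60 mm above the bench; this point is in its middle, 50 mm above the bench, and moves with the pusher
- pusher (a joint): how far the pusher is forward (feeder's +x), m: 0 fully back (the stack then drops to the floor), 0.062 fully forward: its 6 mm thick blade has shoved the lowest blank about 60 mm out; grip what sticks out and draw it the rest of the way. The forward blade holds the stack up. Stays where it is left; about 2 N to move empty, more under a stack
- square: squaring plate fixed to the bench, bright steel, 150 x 156 mm, top 6 mm above the bench, with three brass stops 12 mm high that form a corner; origin on the bench under its centre; a blank's length goes along its x
- home (a point): centre of the underside of a blank fully home in the corner, on the plate's top; axes as the plate. From here the end stop's face is at x = -45 mm (29 mm wide, centred), the two side stops' faces at y = -22.5 mm, each 18 mm wide, centred at x = -36 and +36 mm, with a 54 mm gap between them for a finger. The plate goes on to x = +83 and y = +98 mm
- tray: plywood brazing tray fixed to the bench, 222 x 152 mm, top 6 mm above the bench, with four nests in two rows, each nest bounded at the ends and corners by aluminium ledges 5 mm high; origin on the bench under its centre; the blanks' length goes along its x
- nest0 (a point): centre of a nest's floor, 6 mm above the bench; the nest is 94 x 49 mm inside, its length along x; its long sides are open over the middle 66 mm, so fingers fit there; nests are 108 mm (x) and 79 mm (y) apart
- nest1 (a point): centre of a nest's floor, 6 mm above the bench; the nest is 94 x 49 mm inside, its length along x; its long sides are open over the middle 66 mm, so fingers fit there; nests are 108 mm (x) and 79 mm (y) apart
- nest2 (a point): centre of a nest's floor, 6 mm above the bench; the nest is 94 x 49 mm inside, its length along x; its long sides are open over the middle 66 mm, so fingers fit there; nests are 108 mm (x) and 79 mm (y) apart
- nest3 (a point): centre of a nest's floor, 6 mm above the bench; the nest is 94 x 49 mm inside, its length along x; its long sides are open over the middle 66 mm, so fingers fit there; nests are 108 mm (x) and 79 mm (y) apart
- blank1: an aluminium lantern foot plate (blank), 90 x 45 x 8 mm, with a dark drilled hole near each corner (seen only); origin at the centre of its underside, x along the 90 mm length, z up; both ends are alike. Lowest in the feeder's shaft at the start; always present
- blank2: an aluminium lantern foot plate (blank), 90 x 45 x 8 mm, with a dark drilled hole near each corner (seen only); origin at the centre of its underside, x along the 90 mm length, z up; both ends are alike. In the feeder's shaft, next above the lowest; may be absent
- blank3: an aluminium lantern foot plate (blank), 90 x 45 x 8 mm, with a dark drilled hole near each corner (seen only); origin at the centre of its underside, x along the 90 mm length, z up; both ends are alike. In the feeder's shaft, topmost; may be absent
- blank_loose: an aluminium lantern foot plate (blank), 90 x 45 x 8 mm, with a dark drilled hole near each corner (seen only); origin at the centre of its underside, x along the 90 mm length, z up; both ends are alike. Lies loose and crooked on the bench beyond the feeder; may be absent
- screwdriver: a screwdriver lying on the bench; not part of the job, leave it where it is. Origin at its underside
- collar: a brass collar, ring 70 mm across and 22 mm high; not part of the job, leave it where it is. Origin at its underside
- tube: an upright brass tube, 54 mm across and 110 mm high; not part of the job, leave it where it is. Origin at its underside
- flux: an amber glass jar, 52 mm across and 85 mm high; not part of the job, leave it where it is. Origin at its underside
- finial: a turned brass finial, 44 mm across and 62 mm high; not part of the job, leave it where it is. Origin at its underside
Mind the look-alikes: they are no part of the job. Leave any orange look-alike of the square alone.

How it is judged:
By the outcome, as a careful person would: the job done as asked, in the order asked, and still so for the second after the job is handed in, with the robot touching nothing.
Of blank2, blank3, blank_loose only 1 to 2 are there at a start; the rules pass over those that are not, and their reading is None.
At some moment in a run one of blank_loose may be knocked a few centimetres aside while the robot is not near it.
Once in a run the grip may slacken for a moment while it holds something.
It also fails if it takes over 210 s, if anything falls off the work surface, if the arm or the gripper's body presses on something with over 40 N, if the wrist force passes 120 N, or if a joint passes its speed limit or range.

### The arm

A 6-joint arm with a two-finger parallel gripper is mounted at the origin on the work surface. World frame = base frame: x ahead of the robot, y to its left, z up, the work surface at z = 0. Lengths are in m, angles in rad, forces in N, time in s.
With the tool pointing down it reaches from about 0.25 to 0.725 m from the base axis. Payload 9.7 kg.
Tool frame: the origin (TCP) lies midway between the tips of the shut fingers; the grasp point (between the pads) lies 19 mm behind it; z points along the fingers, y is the direction in which the jaws open and shut (so a half turn about z gives the same grasp; the last joint's range is limited). The gripper opens to 85 mm and grips with 20 to 120 N. Pads are 22 mm wide; open, the fingers measure 114 mm over their backs; the gripper's body (76 mm by 85 mm) begins 54 mm behind the grasp point. The pads swing forward as they close: fully open they stand 13 mm farther back than shut.
Start: joints at [1.122, 0.087, 0.176, 1.66, 0, 1.571], TCP at [0.239, 0.496, 0.231] pointing down, gripper open.
Joint ranges: [-3.13, 3.13], [-0.85, 1.81], [-1.15, 1.24], [-2.2, 2.28], [-1.44, 1.52], [-3.14, 3.14]. Speed limits (rad/s): [2.22, 2.22, 2.57, 3.14, 3.14, 3.14].

### API

Orientations are given as a unit quaternion [w, x, y, z].
In Python, from workcell import move_pose, movel, goto_joints, command_gripper, wait, solve_ik, read_state, grab_frame, IKError, sign_off gives the robot as it stands. Calls block until the motion is done:
- move_pose(position, orientation): joint-space move of the TCP to a pose.
- movel(position, orientation=None, feed=0.15, f_stop=None): straight line of the TCP; orientation=None keeps the orientation; feed is the mean speed in m/s. With f_stop (N) it stops when the force on the tool has changed by that much, and returns True; else False.
- goto_joints(angles): joint-space move.
- command_gripper(opening): finger opening in m; the grip force is fixed at half the most; returns when the fingers have stopped.
- wait(seconds).
- solve_ik(position, orientation): joint angles nearest the present ones, or None.
- read_state(): the state.
- grab_frame(name): name is "scene" or "top" or "wrist"; returns a dict with "image" (480x640x3 uint8, red, green, blue), "depth" (480x640 float32, m along the optical axis (not along the pixel's ray), 0 where there is no reading), "mtx" (3x3 intrinsics, pixels), "view" (4x4, takes a point from world to camera coordinates). Camera axes: x right, y up, looking along -z (the intrinsics and any distortion apply to the point x, -y, -z); pixel columns grow to the right and rows downward; lengths in m; the calibration is good to about 2 mm. A picture is of the moment at which its call begins.
A pose or a line that the arm cannot do raises IKError and nothing moves.
- sign_off(): hands the job in, once; it reports no verdict.
The state is a dict: "time": time; "qpos": joint angles; "qvel": joint speeds; "tau": joint torques, N m; "tool_pos": TCP position; "tool_rot": TCP orientation; "force": force on the tool from outside, world axes, zero at the start; "ft_torque": the same for the moment, N m; "gripper_width": finger opening in m.
Only numpy, scipy, OpenCV 4.12 (cv2) and the standard library are available. Lean on these libraries where they do the work, as an engineer would, in place of code of your own. Each camera call takes 0.05 s, during which the arm holds its last target.

## Working session

There is one attempt and no reset: what is moved stays moved. The work goes in short steps, each a Python script; the robot and the scene stay as the last script left them, time stands still between calls to the robot, and variables do not carry over. Pictures are saved under pics/ and viewed, and the job is handed in when it is done.

```bash
ls; mkdir -p pics
python3 - <<'E'
from workcell import *
import cv2, numpy as np
for n in ["scene","top","wrist"]:
    f=grab_frame(n); cv2.imwrite(f"pics/a_{n}.png",f["image"][:,:,::-1]); np.savez(f"pics/a_{n}.npz",**f)
    print(n,f["mtx"].round(1).tolist(),f["view"].round(3).tolist(), [k for k in f], (f["depth"]>0).mean())
s=read_state();print(s["time"],s["tool_pos"],s["tool_rot"],s["gripper_width"])
E
```

```text
pics
scene [[547.1, 0.0, 315.5], [0.0, 547.1, 242.2], [0.0, 0.0, 1.0]] [[-0.386, 0.923, 0.001, 0.22], [-0.546, -0.229, 0.806, 0.21], [0.744, 0.31, 0.592, -1.556], [0.0, 0.0, 0.0, 1.0]] ['image', 'depth', 'mtx', 'view'] 0.9960709635416667
top [[479.8, 0.0, 319.4], [0.0, 479.8, 240.4], [0.0, 0.0, 1.0]] [[0.004, -1.0, 0.024, -0.033], [0.996, 0.007, 0.09, -0.488], [-0.09, 0.023, 0.996, -1.065], [0.0, 0.0, 0.0, 1.0]] ['image', 'depth', 'mtx', 'view'] 0.9959993489583333
wrist [[384.8, 0.0, 326.5], [0.0, 384.8, 245.4], [0.0, 0.0, 1.0]] [[0.434, 0.901, -0.001, -0.55], [-0.862, 0.415, -0.291, 0.038], [-0.262, 0.128, 0.957, -0.38], [0.0, 0.0, 0.0, 1.0]] ['image', 'depth', 'mtx', 'view'] 0.9959375
0.15 [0.23856708 0.49538477 0.23073324] [-1.16301330e-04  2.22522248e-01  9.74927472e-01 -5.10543080e-04] 0.08529524574499506
```

View pics/a_top.png

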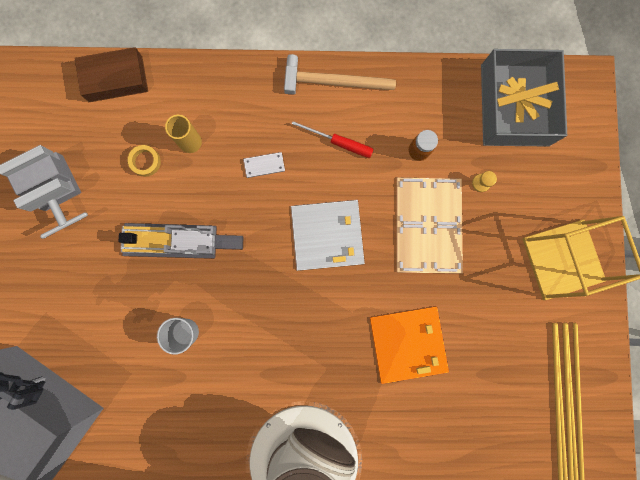

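View pics/a_scene.png

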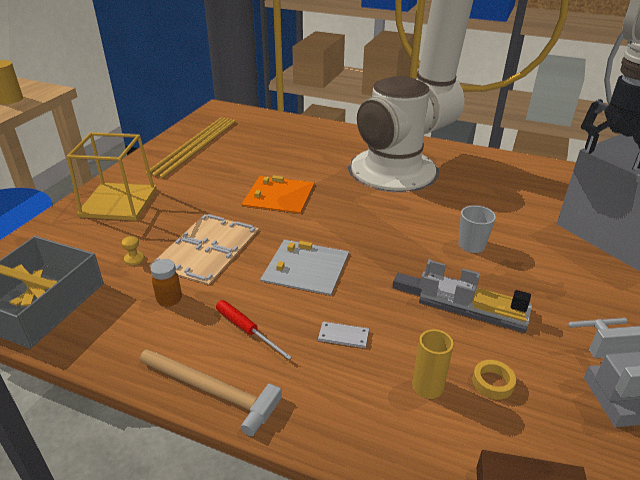

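View pics/a_wrist.png

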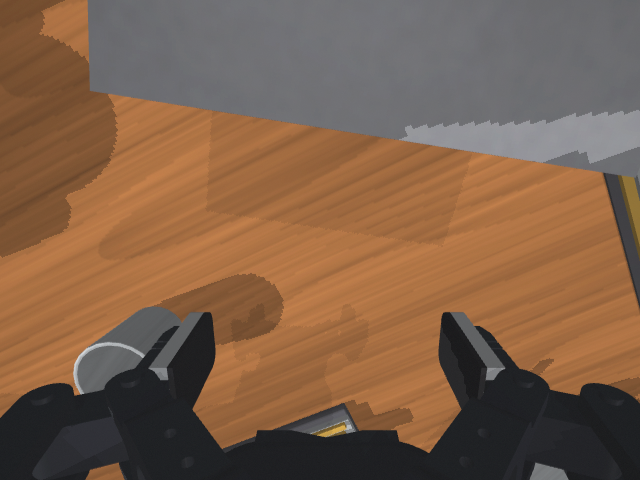

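```bash
cat > h.py <<'E'
from workcell import *
import cv2, numpy as np
from scipy.spatial.transform import Rotation as R
def load(p): return dict(np.load(p))
def cam(f):
    V=f["view"]; return V[:3,:3],V[:3,3],np.linalg.inv(f["mtx"])
def ray(f,u,v):
    Rm,t,Ki=cam(f); d=Ki@np.array([u,v,1.]); d=np.array([d[0],-d[1],-d[2]])
    return -Rm.T@t, Rm.T@d
def onz(f,u,v,z):
    o,d=ray(f,u,v); return o+d*(z-o[2])/d[2]
def dpt(f,u,v):
    o,d=ray(f,u,v); return o+d*f["depth"][int(round(v)),int(round(u))]
def proj(f,p):
    Rm,t,_=cam(f); c=Rm@np.asarray(p)+t; q=f["mtx"]@np.array([c[0],-c[1],-c[2]]); return q[:2]/q[2]
def cloud(f):
    Rm,t,Ki=cam(f); v,u=np.mgrid[:480,:640]; d=np.stack([u,v,np.ones_like(u)],-1)@Ki.T; d=d*[1,-1,-1]*f["depth"][...,None]
    return (d-t)@Rm
def crop(f,x0,y0,x1,y1,s,name):
    im=f["image"][y0:y1,x0:x1,::-1]; cv2.imwrite(name,cv2.resize(im,None,fx=s,fy=s,interpolation=cv2.INTER_CUBIC))
def snap(n,name):
    f=grab_frame(n); np.savez(f"pics/{name}.npz",**f); cv2.imwrite(f"pics/{name}.png",f["image"][:,:,::-1]); return f
E
python3 - <<'E'
from h import *
f=load("pics/a_top.npz")
crop(f,100,130,380,290,2.8,"pics/b1.png")
crop(f,280,150,500,400,2.4,"pics/b2.png")
C=cloud(f)
for u,v in [(128,238),(150,238),(190,240),(228,242),(263,165),(310,250),(327,205),(347,220),(429,200),(409,345),(40,400),(300,170)]:
    print(u,v,C[v,u].round(4))
E
```

```text
128 238 [0.4871 0.3859 0.0595]
150 238 [0.4905 0.3495 0.0264]
190 240 [0.4856 0.2575 0.0376]
228 242 [0.4832 0.1764 0.0199]
263 165 [0.6639 0.1012 0.0095]
310 250 [ 0.4674 -0.009   0.0039]
327 205 [ 0.5719 -0.0477  0.0064]
347 220 [ 0.5358 -0.0932  0.0168]
429 200 [ 0.5865 -0.2867  0.0017]
409 345 [ 0.2526 -0.2352  0.0032]
40 400 [0.1615 0.517  0.1303]
300 170 [0.655  0.0155 0.0012]
```

View pics/b1.png

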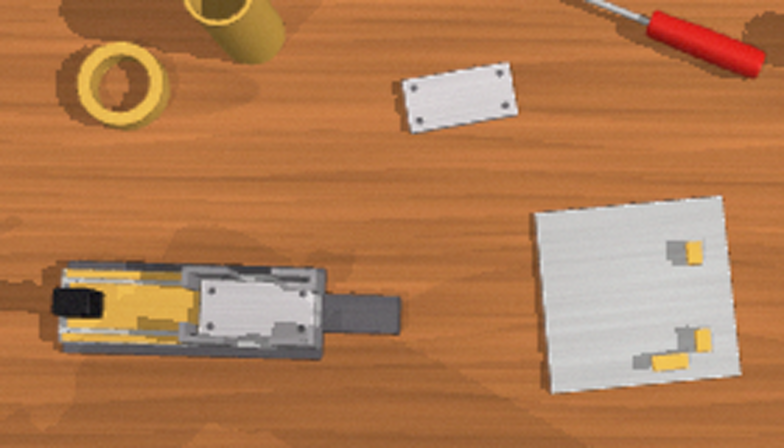

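View pics/b2.png

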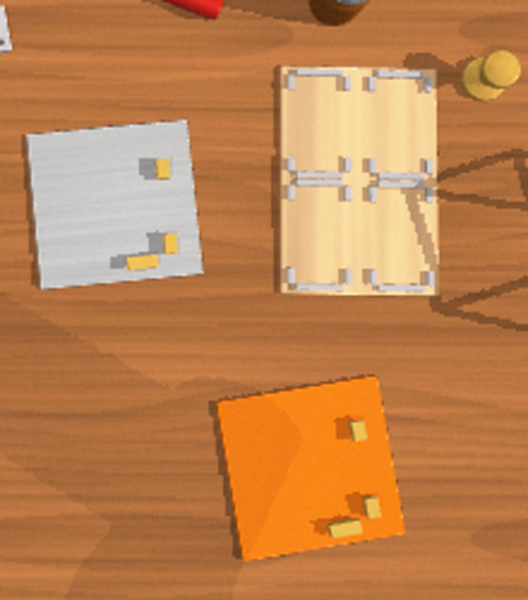

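Run:
```python
from h import *
f=load("pics/a_top.npz"); C=cloud(f)
def quad(pts,z):
    P=np.array([onz(f,u,v,z)[:2] for u,v in pts]); c=P.mean(0); 
    e=[(P[(i+1)%4]-P[i]) for i in range(4)]
    print(c.round(4),[ (round(np.linalg.norm(x),4), round(np.degrees(np.arctan2(x[1],x[0])),1)) for x in e])
b2=lambda L:[(280+u/2.4-.3,150+v/2.4-.3) for u,v in L]
b1=lambda L:[(100+u/2.8-.3,130+v/2.8-.3) for u,v in L]
print("sq");quad(b2([(27,134),(187,121),(203,273),(40,289)]),.006)
print("tray");quad(b2([(280,66),(437,70),(438,296),(280,292)]),.006)
print("loose");quad(b1([(402,81),(509,63),(518,114),(412,132)]),.008)
print("knob",onz(f,128,238,.06), "stack z", np.median(C[233:247,178:206,2]), "loose z",np.median(C[160:170,255:270,2]))
for (u,v) in b1([(322,296),(400,298),(400,334),(322,330)]): print("apron",onz(f,u,v,.02).round(4))
w=load("pics/a_wrist.npz"); Rm,t,_=cam(w); o=-Rm.T@t
s=read_state(); q=s["tool_rot"]; T=R.from_quat([q[1],q[2],q[3],q[0]])
print("cam in tool",T.inv().apply(o-s["tool_pos"]), "look in tool",T.inv().apply(Rm.T@[0,0,-1]),"right",T.inv().apply(Rm.T@[1,0,0]))
```

```text
sq
[ 0.503  -0.0488] [(np.float64(0.1551), np.float64(-84.8)), (np.float64(0.1477), np.float64(-174.2)), (np.float64(0.1564), np.float64(95.9)), (np.float64(0.1497), np.float64(5.3))]
tray
[ 0.5278 -0.2852] [(np.float64(0.154), np.float64(-90.9)), (np.float64(0.2203), np.float64(179.0)), (np.float64(0.1522), np.float64(88.8)), (np.float64(0.2197), np.float64(-0.6))]
loose
[0.6655 0.0988] [(np.float64(0.0899), np.float64(-79.6)), (np.float64(0.0438), np.float64(-169.5)), (np.float64(0.0888), np.float64(100.4)), (np.float64(0.0439), np.float64(11.9))]
knob [0.4870617  0.38570926 0.06      ] stack z 0.036223311942521666 loose z 0.00812325322162138
apron [0.498  0.2067 0.02  ]
apron [0.4968 0.1439 0.02  ]
apron [0.4676 0.1433 0.02  ]
apron [0.4704 0.206  0.02  ]
cam in tool [ 0.07456451  0.00059586 -0.14323396] look in tool [-2.91408722e-01 -5.28826172e-04  9.56598493e-01] right [-5.76768266e-04  9.99999763e-01  3.77118243e-04]
```

```bash
cat >> h.py <<'E'
def Q(psi): return [0,np.cos(psi/2),np.sin(psi/2),0]
D=np.pi/180
def st():
    s=read_state(); print("t %.1f"%s["time"],np.round(s["tool_pos"],4),"w %.4f"%s["gripper_width"],"F",np.round(s["force"],1)); return s
E
python3 - <<'E'
from h import *
for p,a in [((0.484,0.2,.18),90),((.484,.2,.18),-90),((.44,-.05,.15),0),((.46,-.285,.15),0),((.46,-.285,.15),180)]:
    q=solve_ik(p,Q(a*D)); print(p,a,None if q is None else np.round(q,2))
move_pose((0.484,0.2,.18),Q(90*D)); snap("wrist","w_feed"); st()
move_pose((.44,-.05,.15),Q(0)); snap("wrist","w_sq"); st()
move_pose((.46,-.285,.15),Q(0)); snap("wrist","w_tray"); st()
E
```

```text
(0.484, 0.2, 0.18) 90 [ 0.39  0.01 -0.    1.56  0.    1.96]
(0.484, 0.2, 0.18) -90 [ 0.39  0.01 -0.    1.56  0.   -1.18]
(0.44, -0.05, 0.15) 0 [-0.11 -0.18 -0.24  1.51  0.    3.03]
(0.46, -0.285, 0.15) 0 [-0.55  0.05 -0.02  1.5   0.    2.59]
(0.46, -0.285, 0.15) 180 [-0.55  0.05 -0.02  1.5   0.   -0.55]
t 1.6 [0.4838 0.201  0.1802] w 0.0854 F [-0.   0.   0.3]
t 2.7 [ 0.4405 -0.0491  0.1502] w 0.0855 F [ 0.4 -0.2  0.9]
t 3.7 [ 0.4604 -0.2836  0.1501] w 0.0853 F [0.1 0.  0.1]
```

View pics/w_feed.png

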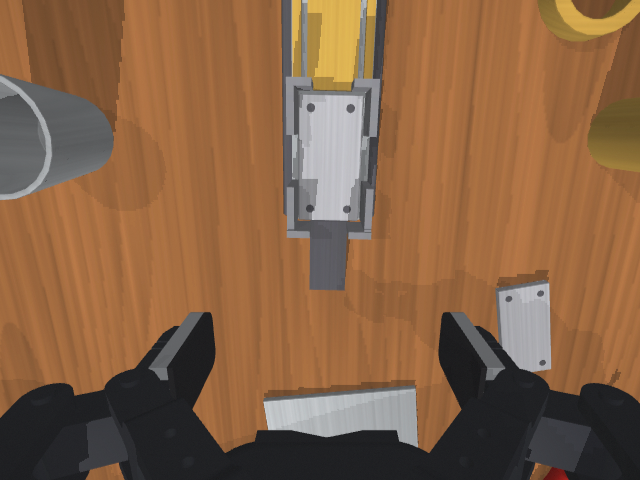

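View pics/w_sq.png

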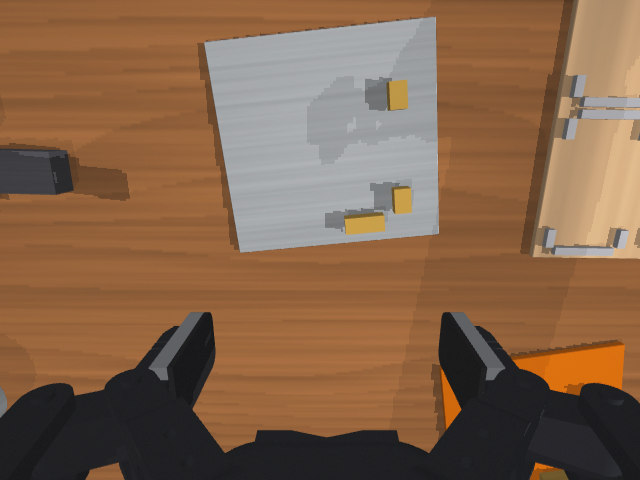

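View pics/w_tray.png

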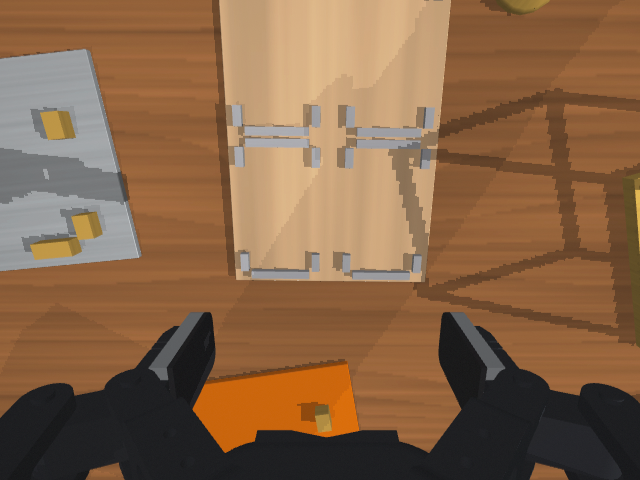

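Run:
```python
from h import *
def cast(f,cnt,z): return np.array([onz(f,u,v,z)[:2] for u,v in cnt.reshape(-1,2)])
def rect(f,mask,z,lab):
    c=max(cv2.findContours(mask.astype(np.uint8),cv2.RETR_EXTERNAL,cv2.CHAIN_APPROX_NONE)[0],key=cv2.contourArea)
    P=cast(f,c,z); r=cv2.minAreaRect((P*1000).astype(np.float32)); print(lab,np.round(r[0],1),np.round(r[1],1),round(r[2],2),"px",cv2.boundingRect(c)); return P,r
for n in ["w_sq","a_top"]:
    f=load(f"pics/{n}.npz"); hsv=cv2.cvtColor(f["image"],cv2.COLOR_RGB2HSV); C=cloud(f)
    near=(abs(C[...,0]-.503)<.12)&(abs(C[...,1]+.049)<.105)
    m=near&((hsv[...,1]<60)|((hsv[...,0]<35)&(C[...,2]>.010)))
    m=cv2.morphologyEx(m.astype(np.uint8),cv2.MORPH_OPEN,np.ones((3,3)))
    rect(f,m,.006,n+" square")
    b=near&(hsv[...,1]>110)&(hsv[...,0]>15)&(hsv[...,0]<30)&(hsv[...,2]>150)&(C[...,2]>.0135)
    for c in cv2.findContours(b.astype(np.uint8),cv2.RETR_EXTERNAL,cv2.CHAIN_APPROX_NONE)[0]:
        if cv2.contourArea(c)>20 or (n=="a_top" and cv2.contourArea(c)>5):
            P=cast(f,c,.018); print(" stop",np.round(P.mean(0)*1000,1),np.round(cv2.minAreaRect((P*1000).astype(np.float32)),1) if 0 else cv2.minAreaRect((P*1000).astype(np.float32)), cv2.boundingRect(c))
def line(f,p,q,z):
    a=onz(f,*p,z);b=onz(f,*q,z); d=b-a; return a[:2].round(4),b[:2].round(4),round(np.degrees(np.arctan2(d[1],d[0])),2)
f=load("pics/w_tray.npz")
print(line(f,(236,280),(220,0),.006),line(f,(426.5,282),(451,0),.006),line(f,(236,280),(426.5,282),.006))
crop(f,210,80,470,300,3,"pics/c_tray.png")
f=load("pics/w_sq.npz"); crop(f,190,10,450,260,3,"pics/c_sq.png")
f=load("pics/w_feed.npz"); crop(f,270,0,400,300,2,"pics/c_feed.png")
```

```text
w_sq square [281.7 -42.5] [176.3 611.5] 0.14 px (0, 312, 640, 168)
 stop [447.  -76.6] ((446.9330749511719, -76.51095581054688), (11.842832565307617, 29.00955581665039), 5.726057052612305) (345, 215, 40, 20)
 stop [ 464.8 -103.4] ((464.7922668457031, -103.41372680664062), (17.944570541381836, 11.893179893493652), 6.748159885406494) (394, 188, 18, 26)
 stop [536.5 -96.3] ((536.4153442382812, -96.33737182617188), (17.82520294189453, 11.805472373962402), 5.773002624511719) (389, 80, 19, 30)
a_top square [503.2 -48.3] [149.6 155.7] 5.8 px (291, 200, 73, 70)
 stop [446.6 -74.5] ((446.5581359863281, -74.88265991210938), (11.745383262634277, 28.075498580932617), 6.02158260345459) (333, 256, 13, 7)
 stop [ 464.3 -101.5] ((463.54736328125, -101.10738372802734), (15.949646949768066, 11.428032875061035), 0.33874595165252686) (348, 248, 6, 8)
 stop [535.6 -94.4] ((535.4982299804688, -94.62621307373047), (16.82339859008789, 11.696014404296875), 13.955997467041016) (345, 216, 6, 9)
(array([ 0.4181, -0.2106]), array([ 0.6147, -0.2134]), np.float64(-0.84)) (array([ 0.4164, -0.3635]), array([ 0.6148, -0.3644]), np.float64(-0.27)) (array([ 0.4181, -0.2106]), array([ 0.4164, -0.3635]), np.float64(-90.61))
```

View pics/c_tray.png

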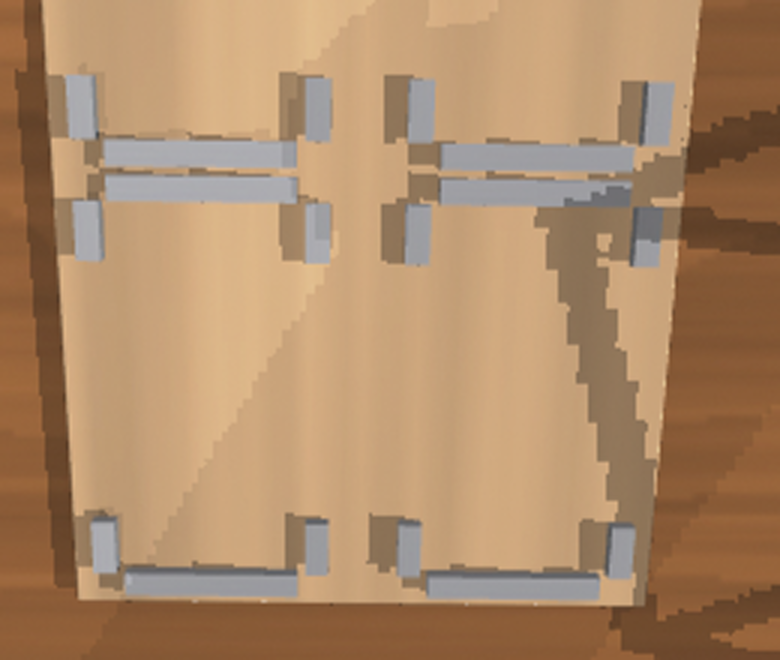

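View pics/c_sq.png

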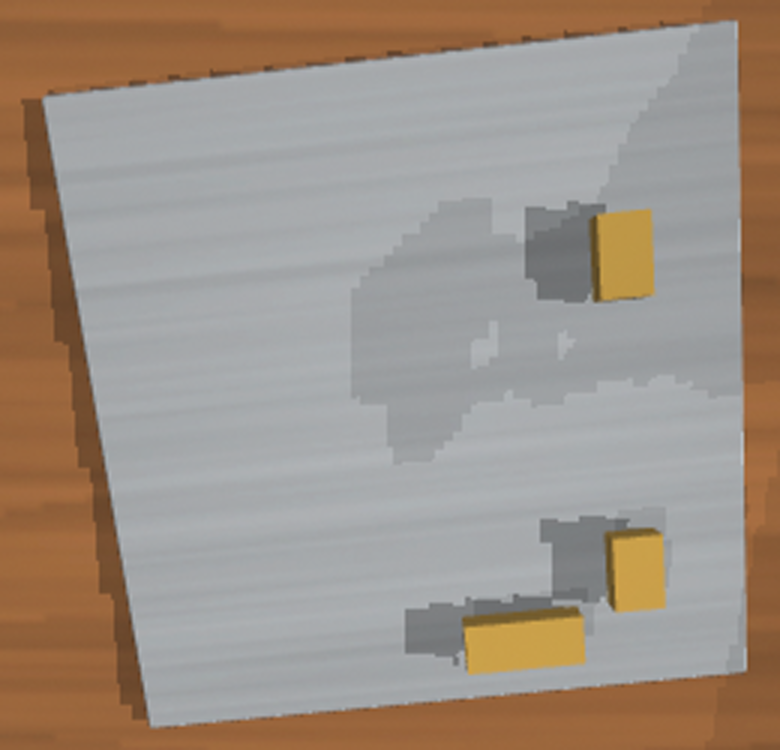

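View pics/c_feed.png

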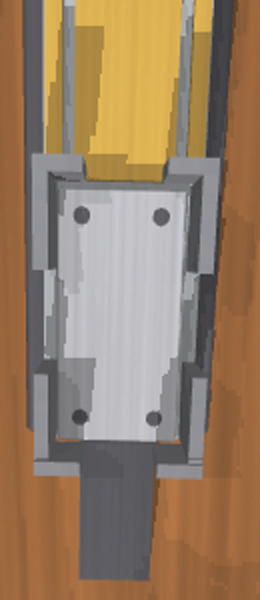

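Run:
```python
from h import *
f=load("pics/w_feed.npz"); g=load("pics/a_top.npz")
c=lambda u,v:(270+u/2-.25,v/2-.25)
for lab,pts,z in [("apron end",[(79,580),(150,580)],.02),("rim",[(33,154),(219,158),(203,475),(35,475)],.064),("holes",[(82,216),(161,216),(154,418),(80,417)],.036)]:
    P=np.array([onz(f,*c(*p),z)[:2] for p in pts])*1000; print(lab,P.round(1).tolist(),P.mean(0).round(1))
h=cv2.cvtColor(f["image"],cv2.COLOR_RGB2HSV)
# tray ledges
f=load("pics/w_tray.npz"); h=cv2.cvtColor(f["image"],cv2.COLOR_RGB2HSV); C=cloud(f)
m=(h[...,1]<60)&(h[...,2]>110)&(abs(C[...,1]+.287)<.085)&(C[...,0]>.41)
for k in cv2.findContours(m.astype(np.uint8),cv2.RETR_EXTERNAL,cv2.CHAIN_APPROX_NONE)[0]:
    if cv2.contourArea(k)>60:
        P=np.array([onz(f,u,v,.011)[:2] for u,v in k.reshape(-1,2)])*1000; r=cv2.minAreaRect(P.astype(np.float32)); print(np.round(r[0],1),np.round(r[1],1),round(r[2],1),cv2.boundingRect(k))
```

```text
apron end [[469.1, 143.7], [499.5, 143.7]] [484.3 143.7]
rim [[458.6, 306.3], [516.5, 305.2], [515.1, 202.7], [456.3, 202.6]] [486.6 254.2]
holes [[472.6, 289.5], [500.4, 289.5], [499.2, 217.2], [471.1, 217.6]] [485.8 253.5]
[ 423.9 -325.6] [ 5.9 45. ] 0.0 (352, 272, 58, 8)
[ 425.3 -246.3] [44.7  7.5] 89.2 (251, 269, 58, 10)
[ 434.3 -274.6] [ 5.5 13.2] 89.4 (312, 255, 8, 17)
[ 434.3 -353.3] [ 6.3 14.9] 88.7 (412, 254, 10, 19)
[ 434.3 -298.3] [14.9  6.2] 0.7 (342, 254, 9, 19)
[ 435.9 -219.5] [ 7.  15.1] 86.7 (240, 252, 10, 19)
[ 513.8 -354.3] [ 6.  13.5] 88.6 (421, 149, 10, 20)
[ 514.1 -299.3] [14.1  5.8] 0.8 (345, 148, 9, 21)
[ 514.4 -275.2] [ 5.1 13.3] 89.7 (312, 148, 8, 20)
[ 515.5 -220.5] [14.   7.2] 0.0 (234, 146, 11, 21)
[ 524.2 -326.7] [ 6.2 45.5] 0.0 (356, 139, 65, 10)
[ 524.9 -247.6] [ 6.2 44.9] 0.0 (245, 138, 64, 10)
[ 531.7 -327. ] [ 6.1 45. ] 0.0 (357, 128, 65, 10)
[ 533.  -247.6] [ 6.1 45. ] 0.0 (244, 126, 65, 10)
[ 541.7 -354.5] [14.3  6.9] 4.2 (424, 107, 11, 22)
[ 542.3 -299.5] [13.9  5.6] 0.9 (346, 106, 9, 22)
[ 542.3 -275.8] [ 5.6 13.9] 89.4 (312, 106, 9, 22)
[ 543.  -220.9] [ 7.  14.1] 86.4 (232, 105, 11, 22)
```

Run:
```python
from h import *
move_pose((.585,-.17,.19),Q(180*D)); wait(.2); snap("wrist","w2_both"); st()
move_pose((0.489,0.43,.15),Q(-91*D)); wait(.2); snap("wrist","w2_knob"); st()
print(read_state()["qpos"].round(2))
```

```text
t 6.4 [ 0.5849 -0.1701  0.19  ] w 0.0860 F [-0.6 -0.6  0.9]
t 8.8 [0.4894 0.4296 0.1501] w 0.0853 F [-1.3  0.4  0.1]
[ 0.72  0.32  0.29  1.54 -0.   -0.83]
```

View pics/w2_both.png

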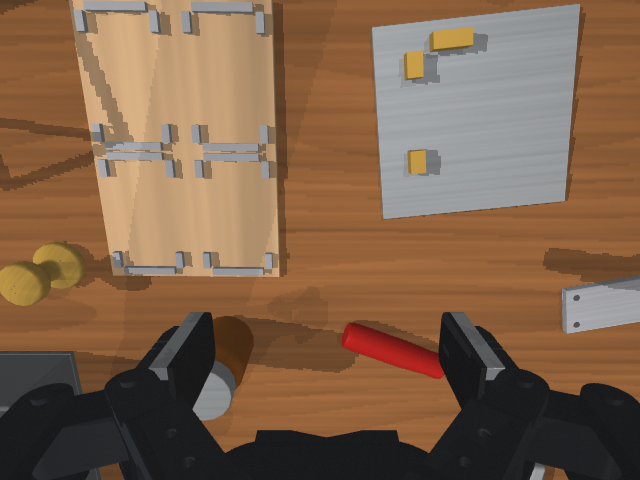

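View pics/w2_knob.png

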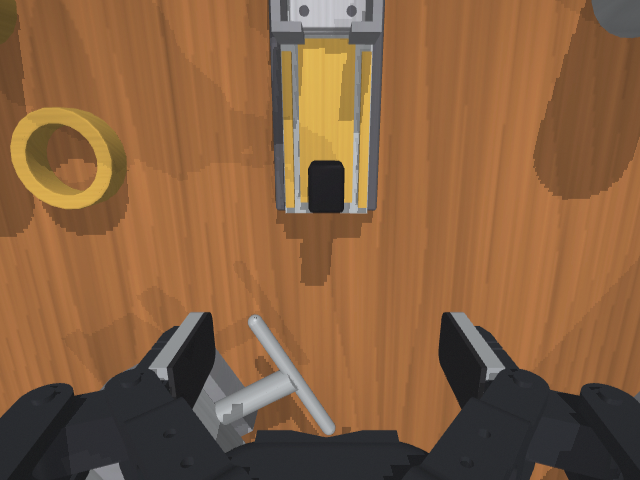

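Run:
```python
from h import *
f=load("pics/w2_both.npz"); h=cv2.cvtColor(f["image"],cv2.COLOR_RGB2HSV); C=cloud(f)
def show(m,z,amin,lab):
  for k in cv2.findContours(m.astype(np.uint8),cv2.RETR_EXTERNAL,cv2.CHAIN_APPROX_NONE)[0]:
    if cv2.contourArea(k)>amin:
        P=np.array([onz(f,u,v,z)[:2] for u,v in k.reshape(-1,2)])*1000; r=cv2.minAreaRect(P.astype(np.float32)); print(lab,np.round(r[0],1),np.round(r[1],1),round(r[2],1),cv2.boundingRect(k))
near=(abs(C[...,0]-.503)<.12)&(abs(C[...,1]+.049)<.105)
show(near&(h[...,1]>110)&(h[...,0]>15)&(h[...,0]<30)&(h[...,2]>150)&(C[...,2]>.0135),.018,20,"stop")
show((h[...,1]<60)&(h[...,2]>110)&(abs(C[...,1]+.287)<.085)&(C[...,0]>.41)&(C[...,0]<.65),.011,60,"ledge")
f=load("pics/w2_knob.npz"); h=cv2.cvtColor(f["image"],cv2.COLOR_RGB2HSV); C=cloud(f)
near=(abs(C[...,0]-.488)<.03)&(abs(C[...,1]-.385)<.04)&(C[...,2]>.056)
show(near,.06,60,"knob")
for u,v in [(302,11),(351,11)]: print(onz(f,u,v,.036))
```

```text
stop [536.5 -96.4] [18. 12.] 4.2 (410, 150, 16, 24)
stop [ 464.8 -103.5] [17.8 12.1] 6.1 (406, 51, 18, 27)
stop [447.1 -76.8] [11.7 28.7] 5.7 (433, 27, 40, 22)
ledge [ 633.  -249.2] [45.4  6.2] 88.6 (212, 268, 52, 8)
ledge [ 632.4 -326.2] [40.9  6.2] 88.5 (128, 267, 47, 8)
ledge [ 622.7 -300.6] [14.1  6.3] 0.1 (175, 253, 9, 16)
ledge [ 622.5 -221. ] [ 6.2 15. ] 87.3 (265, 252, 8, 17)
ledge [ 622.4 -276.8] [ 6.2 14.9] 84.9 (202, 252, 8, 17)
ledge [ 621.8 -355.7] [ 6.4 14.1] 89.7 (112, 252, 9, 16)
ledge [ 543.3 -220.7] [ 5.8 14. ] 87.4 (261, 161, 8, 18)
ledge [ 542.4 -299.8] [ 6.2 13.9] 89.1 (165, 160, 9, 18)
ledge [ 534.4 -253.6] [17.9 56.7] 16.3 (194, 153, 65, 25)
ledge [ 533.5 -332.8] [17.9 56.1] 16.5 (97, 152, 65, 25)
ledge [ 524.8 -248.2] [44.9  5.5] 89.9 (202, 143, 56, 8)
ledge [ 523.9 -327.1] [45.3  5.5] 89.9 (104, 142, 57, 8)
ledge [ 515.1 -220.2] [ 5.7 14.1] 87.4 (260, 125, 8, 19)
ledge [ 514.3 -275.4] [ 6.2 14. ] 89.4 (191, 124, 9, 19)
ledge [ 514.3 -299.5] [ 6.2 14. ] 89.1 (161, 124, 9, 19)
ledge [ 513.8 -354.6] [ 6.3 13.1] 89.7 (91, 124, 11, 18)
ledge [ 434.7 -219.6] [ 5.9 14.1] 87.2 (255, 11, 9, 22)
ledge [ 434.7 -274.5] [ 6.2 13.9] 89.4 (181, 11, 10, 22)
ledge [ 434.  -298.6] [ 6.2 13.9] 89.8 (148, 10, 11, 22)
ledge [ 433.6 -353.5] [ 6.7 13.4] 88.2 (73, 10, 12, 21)
ledge [ 425.2 -246.8] [45.3  6.5] 89.9 (191, 2, 62, 11)
ledge [ 423.8 -326. ] [45.3  6. ] 89.0 (83, 0, 62, 11)
knob [489.6 581. ] [ 71.3 270.4] 88.9 (156, 402, 350, 78)
knob [489.2 390.8] [29.4 21.6] 88.1 (308, 164, 37, 49)
[0.50129503 0.28938909 0.036     ]
[0.47239193 0.28994804 0.036     ]
```

```bash
cat >> h.py <<'E'
FY=-91*D; FX=np.array([np.cos(FY),np.sin(FY)]); FYv=np.array([-FX[1],FX[0]])
SH=np.array([.4862,.2537]); KN0=np.array([.4890,.3908])
SY=5.68*D; SX=np.array([np.cos(SY),np.sin(SY)]); SYv=np.array([-SX[1],SX[0]]); HOME=np.array([.4978,-.0716])
TY=-.65*D; NEST=[np.array(p) for p in [(.4747,-.2474),(.4739,-.3265),(.5827,-.2486),(.5819,-.3277)]]
def fpt(x,y=0): return SH+x*FX+y*FYv
def hpt(x,y=0): return HOME+x*SX+y*SYv
def P3(p,z): return [float(p[0]),float(p[1]),float(z)]
E
python3 - <<'E'
from h import *
command_gripper(.05)
q=Q(FY)
move_pose(P3(KN0,.085),q); st()
print(movel(P3(KN0,.035),q,feed=.1,f_stop=10)); st()
command_gripper(.0); st()
E
```

```text
t 9.6 [0.4887 0.3902 0.0845] w 0.0502 F [ 0.4 -0.1 -0.1]
False
t 10.3 [0.4892 0.3912 0.0356] w 0.0502 F [-0.7  0.2  1. ]
t 10.6 [0.4893 0.3912 0.0361] w 0.0210 F [-2.3  0.7  6. ]
```

Run:
```python
from h import *
q=Q(FY); s=st()
p=s["tool_pos"][:2]
print(movel(P3(KN0+.0635*FX,.0358),q,feed=.06,f_stop=35)); s=st(); print((s["tool_pos"][:2]-p)@FX)
wait(.2); command_gripper(.05); s=st(); print((s["tool_pos"][:2]-p)@FX)
movel(P3(KN0+.062*FX,.14),q,feed=.25)
snap("wrist","w3"); snap("top","t3"); st()
```

```text
t 10.6 [0.4893 0.3912 0.0361] w 0.0210 F [-2.3  0.7  6. ]
False
t 11.8 [0.488  0.3291 0.0361] w 0.0211 F [-2.5 13.3  1.7]
0.06207851503325795
t 12.4 [0.4879 0.3267 0.0355] w 0.0499 F [ 0.8 -0.2  0.5]
0.06444335562183454
t 13.1 [0.4875 0.3284 0.1388] w 0.0501 F [-0.4  0.3  1. ]
```

View pics/w3.png

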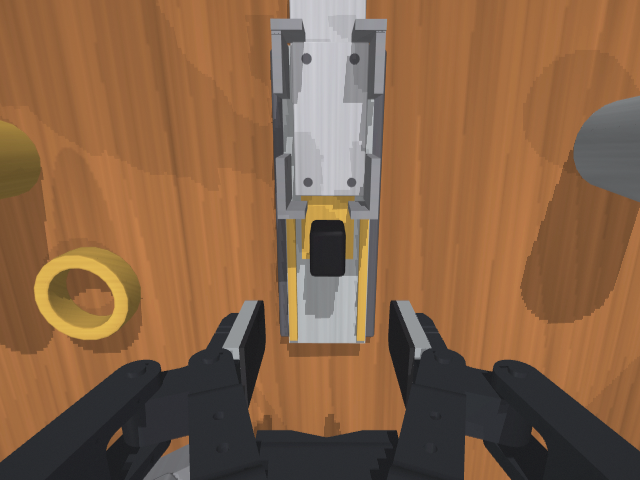

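Run:
```python
from h import *
q=Q(FY)
command_gripper(.066)
move_pose(P3(fpt(78),.09) if 0 else P3(fpt(.078),.09),q)
snap("wrist","w4")
print(movel(P3(fpt(.078),.013),q,feed=.12,f_stop=10)); st()
command_gripper(0); st()
```

```text
False
t 14.9 [0.4852 0.1761 0.0137] w 0.0659 F [-0.3 -0.6 -0.5]
t 15.3 [0.4856 0.176  0.0143] w 0.0432 F [-0.6 -0.1  6.8]
```

View pics/w4.png

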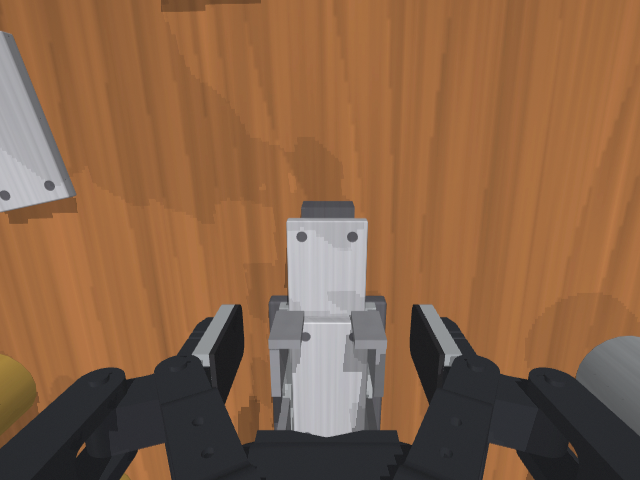

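Run:
```python
from h import *
f=load("pics/w4.npz"); e=onz(f,327,219,.028); print("front edge feeder x",(e[:2]-SH)@FX)
q=Q(FY)
print(movel(P3(fpt(.078+.055),.0138),q,feed=.1,f_stop=35)); st()
movel(P3(fpt(.133),.06),q,feed=.12); st()
snap("wrist","w5"); snap("top","t5")
```

```text
front edge feeder x 0.10411185478922316
False
t 16.0 [0.4842 0.1205 0.0142] w 0.0432 F [-0.4 -2.3  5. ]
t 16.5 [0.4837 0.121  0.0594] w 0.0432 F [ 0.3 -0.1 -1.2]
```

View pics/w5.png

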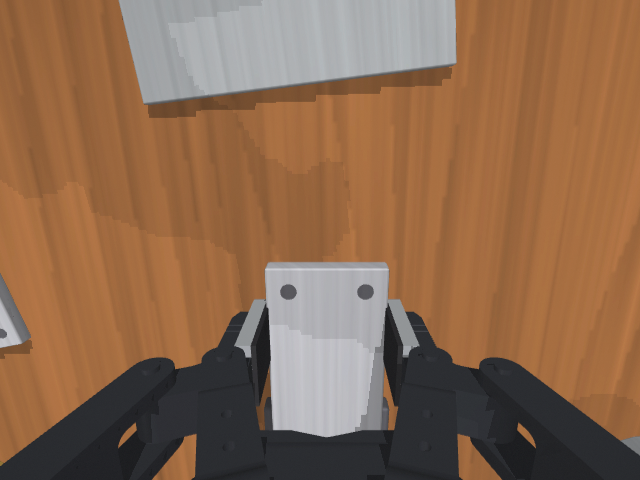

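View pics/t5.png

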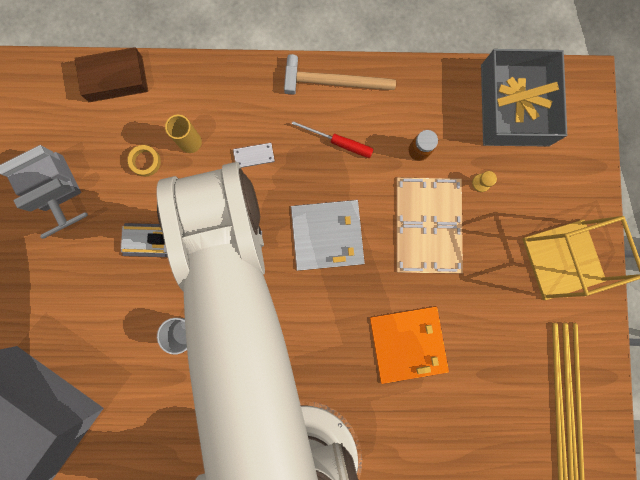

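```bash
cat >> h.py <<'E'
QS=Q(np.pi+SY); QT=Q(np.pi+TY)
def lay_on_square(off, dx=.012, dy=.025):
    # off: blank centre along tool x
    p=hpt(dx+off,dy)
    move_pose(P3(p,.06),QS)
    movel(P3(p,.012),QS,feed=.12,f_stop=8)
    hit=movel(P3(p,-.004),QS,feed=.03,f_stop=5); s=st(); print("touch",hit,s["tool_pos"][2])
    return s["tool_pos"][2]
E
python3 - <<'E'
from h import *
movel(P3(fpt(.14),.09),Q(FY),feed=.2)
z=lay_on_square(-.0189)
command_gripper(.062); st()
movel(P3(hpt(-.007,.025),.10),QS,feed=.25); snap("wrist","w6"); st()
E
```

```text
t 18.9 [ 0.4892 -0.0475  0.0042] w 0.0434 F [-3.5  0.4  8.9]
touch True 0.004246557856059149
t 19.2 [ 0.4885 -0.0474  0.0032] w 0.0622 F [ 0.3 -0.3  0.5]
t 19.8 [ 0.4881 -0.0474  0.0995] w 0.0618 F [-0.2 -0.5  0.2]
```

View pics/w6.png

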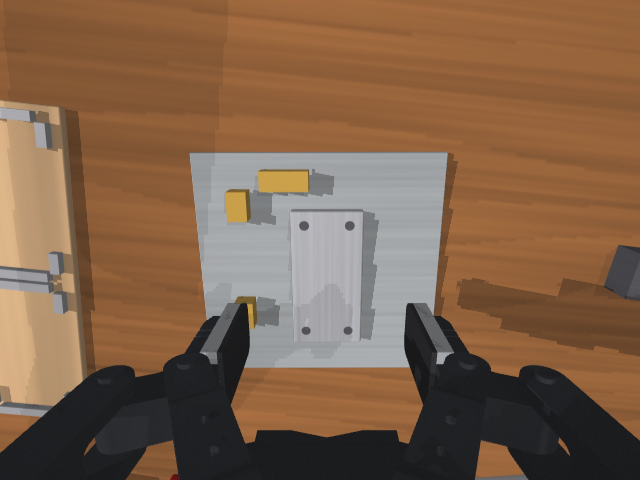

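```bash
cat >> h.py <<'E'
def holes(f,pts,z):
    P=np.array([onz(f,u,v,z)[:2] for u,v in pts]); c=P.mean(0); d=(P[2]+P[3]-P[0]-P[1])/2; return c,d
def blankpose(f,pred,z,win=.07,save=None):
    """find 4 dark holes on a bright blank near pred by contours; z= top height"""
    h=cv2.cvtColor(f["image"],cv2.COLOR_RGB2HSV); u,v=proj(f,[pred[0],pred[1],z])
    dark=((h[...,2]<115)&(h[...,1]<70)).astype(np.uint8)
    out=[]
    for k in cv2.findContours(dark,cv2.RETR_EXTERNAL,cv2.CHAIN_APPROX_NONE)[0]:
        a=cv2.contourArea(k); x,y,w,hh=cv2.boundingRect(k)
        if 12<a<220 and max(w,hh)<22 and min(w,hh)/max(w,hh)>.55:
            M=cv2.moments(k); c=(M["m10"]/M["m00"],M["m01"]/M["m00"]); p=onz(f,*c,z)[:2]
            if np.linalg.norm(p-pred)<win: out.append((c,p))
    for c,p in out: print("  hole px",np.round(c,1),p.round(4))
    return out
E
python3 - <<'E'
from h import *
f=load("pics/w6.npz")
c,d=holes(f,[(304,226),(349.5,226),(306,331),(348,331)],.014)
print(c,d,np.degrees(np.arctan2(d[1],d[0])), (c-HOME)@SX,(c-HOME)@SYv)
blankpose(f,c,.014)
E
```

```text
[ 0.50813573 -0.04471136] [0.0720668  0.00730798] 5.790318096422441 0.01294621550406215 0.025733667694080614
  hole px [347.5 330.3] [ 0.5423 -0.0274]
  hole px [305.5 330.3] [ 0.5451 -0.0554]
  hole px [349.2 225.3] [ 0.4703 -0.0347]
  hole px [303.7 225.4] [ 0.4731 -0.0625]
```

```bash
cat >> h.py <<'E'
ZS=.0065
def slide_home(bx,by):
    p=hpt(bx,by)
    movel(P3(p,.03),QS,feed=.2); movel(P3(p,ZS),QS,feed=.06,f_stop=8); command_gripper(0); s=st()
    z=s["tool_pos"][2]
    h1=movel(P3(hpt(-.004,by),z),QS,feed=.04,f_stop=8); s=st(); 
    x=(s["tool_pos"][:2]-HOME)@SX; print("end stop",h1,"x",round(x*1000,2))
    h2=movel(P3(hpt(x-.0003,-.004),z),QS,feed=.04,f_stop=8); s=st()
    r=s["tool_pos"][:2]-HOME; print("side",h2,"xy",(r@SX*1000).round(2),(r@SYv*1000).round(2)); return s
def squeeze_off(up=.11):
    command_gripper(.06); s=read_state(); p=s["tool_pos"]; movel([p[0],p[1],up],QS,feed=.25)
E
python3 - <<'E'
from h import *
s=slide_home(.0129,.0257)
squeeze_off(.11); snap("wrist","w7"); st()
E
```

```text
t 21.2 [ 0.5086 -0.0448  0.0074] w 0.0427 F [-1.3  0.6  6. ]
t 21.5 [ 0.4959 -0.0459  0.0076] w 0.0426 F [3.1 1.1 0.3]
end stop True x 0.68
t 22.2 [ 0.4986 -0.072   0.0074] w 0.0422 F [-0.6  2.7  4.3]
side True xy 0.77 -0.5
t 23.1 [ 0.4983 -0.0716  0.1093] w 0.0602 F [-1.   0.1 -0.1]
```

View pics/w7.png

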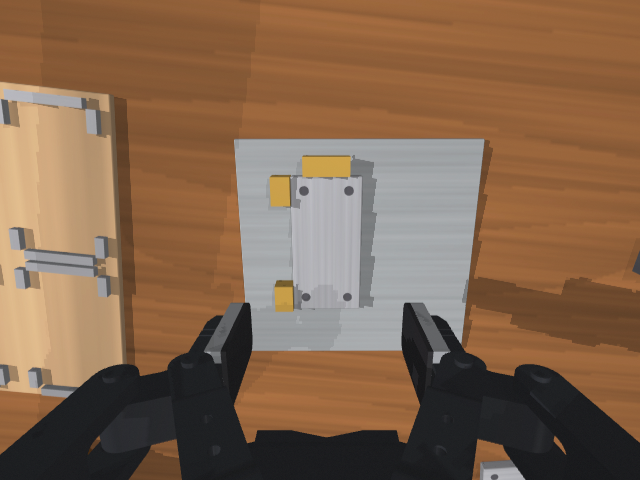

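Run:
```python
from h import *
f=load("pics/w7.npz"); crop(f,225,130,425,320,4,"pics/c7.png")
o=blankpose(f,HOME,.014); P=np.array([p for c,p in o]); c=P.mean(0)
print(((c-HOME)@SX*1000).round(2),((c-HOME)@SYv*1000).round(2))
```

```text
hole px [346.7 296.6] [ 0.5324 -0.0539]
  hole px [305.4 296.7] [ 0.5352 -0.0819]
  hole px [348.5 190.3] [ 0.4605 -0.0611]
  hole px [303.5 190.4] [ 0.4633 -0.089 ]
0.09 0.12
```

View pics/c7.png

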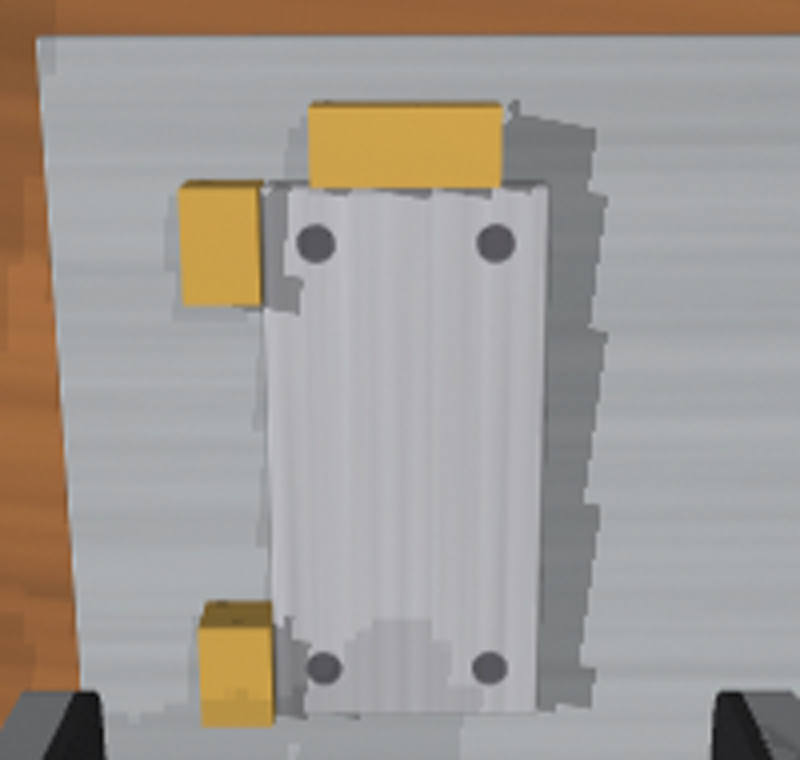

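```bash
cat >> h.py <<'E'
def to_nest(n,name):
    p=P3(HOME,0)
    movel(P3(HOME,.03),QS,feed=.25); movel(P3(HOME,ZS),QS,feed=.06,f_stop=8); command_gripper(0); st()
    movel(P3(HOME,.07),QS,feed=.15); s=st()
    if s["gripper_width"]<.04: print("LOST"); return
    move_pose(P3(n,.07),QT); movel(P3(n,.022),QT,feed=.12,f_stop=8); 
    snap("wrist",name+"a")
    h=movel(P3(n,ZS-.004),QT,feed=.03,f_stop=5); s=st(); print("nest touch",h)
    command_gripper(.058); p=read_state()["tool_pos"]; movel([p[0],p[1],.11],QT,feed=.2); snap("wrist",name); st()
    # measure
    f=load(f"pics/{name}.npz"); o=blankpose(f,n,.014); c=np.mean([p for _,p in o],0); print(len(o),"err in nest mm",((c-n)*1000).round(2))
E
python3 - <<'E'
from h import *
to_nest(NEST[2],"n1")
E
```

```text
t 24.4 [ 0.4983 -0.0717  0.0074] w 0.0432 F [-1.4  0.3  5.8]
t 25.0 [ 0.4976 -0.0716  0.0693] w 0.0427 F [ 1.   0.4 -1.4]
t 26.9 [ 0.5827 -0.2487  0.0074] w 0.0425 F [-0.9  0.7  5. ]
nest touch True
t 27.9 [ 0.5815 -0.2481  0.108 ] w 0.0578 F [-0.4  0.5  0.1]
  hole px [346.7 300.2] [ 0.6189 -0.2344]
  hole px [305.3 300.3] [ 0.6186 -0.2624]
  hole px [348.4 193.9] [ 0.5467 -0.2336]
  hole px [303.1 193.9] [ 0.5464 -0.2618]
4 err in nest mm [-0.04  0.54]
```

View pics/n1.png

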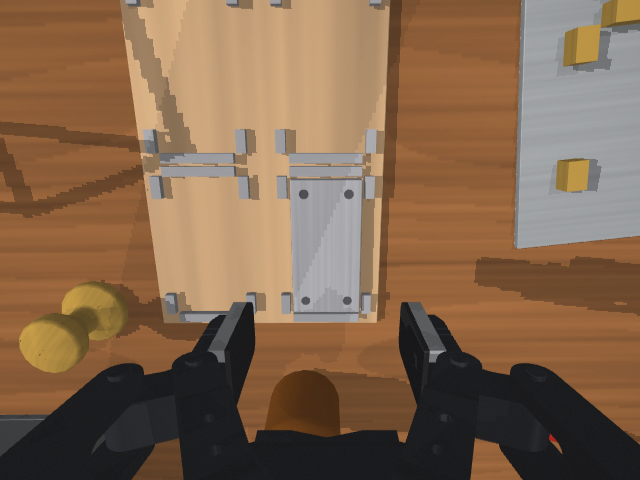

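```bash
cat >> h.py <<'E'
def grip_knob(k):
    q=Q(FY); p=KN0+k*FX
    command_gripper(.05); move_pose(P3(p,.12),q); movel(P3(p,.035),q,feed=.12,f_stop=10); command_gripper(0); s=st(); return s
def knobx(s): return ((s["tool_pos"][:2]-KN0)@FX*1000).round(2)
E
python3 - <<'E'
from h import *
q=Q(FY)
move_pose(P3(hpt(.03,.06),.13),Q(np.pi))
s=grip_knob(.062); print(knobx(s))
print(movel(P3(KN0-.0025*FX,.0358),q,feed=.06,f_stop=30)); s=st(); print("back",knobx(s)); wait(.5); s=st(); print(knobx(s))
E
```

```text
t 31.6 [0.488  0.3292 0.0361] w 0.0208 F [-3.6 -0.5  6. ]
61.63
False
t 32.9 [0.4892 0.3911 0.036 ] w 0.0209 F [ -1.1 -15.7   8.8]
back -0.32
t 33.4 [0.4892 0.3911 0.0361] w 0.0211 F [ -2.4 -16.2   9.9]
-0.35
```

Fully back (pressing against its stop). Forward again.

Run:
```python
from h import *
q=Q(FY)
print(movel(P3(KN0+.0645*FX,.0358),q,feed=.06,f_stop=35)); s=st(); print("fwd",knobx(s))
command_gripper(.05)
movel(P3(KN0+.062*FX,.12),q,feed=.25)
command_gripper(.066)
move_pose(P3(fpt(.078),.09),q); wait(.1)
f=snap("wrist","w8"); st()
```

```text
True
t 34.4 [0.4879 0.3291 0.0362] w 0.0211 F [0.7 2.1 2. ]
fwd 61.69
t 36.4 [0.4851 0.1767 0.0902] w 0.0661 F [ 0.2 -0.7  0.4]
```

View pics/w8.png

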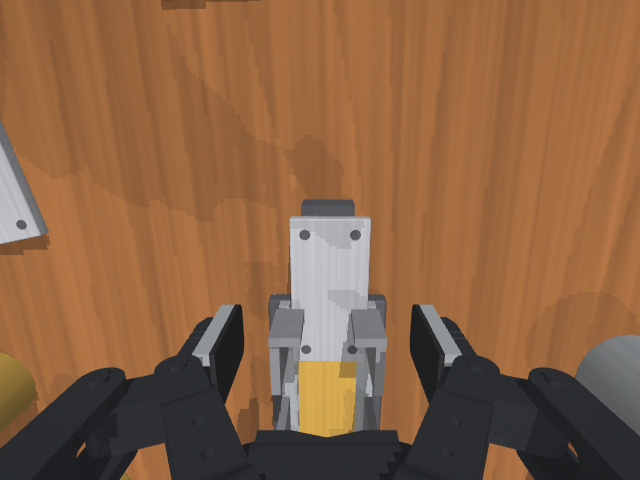

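Run:
```python
from h import *
f=load("pics/w8.npz"); c=onz(f,330,217,.028)[:2]-SH; print("front",c@FX,c@FYv); xc=c@FX-.045
q=Q(FY)
movel(P3(fpt(.078,.0007),.0165),q,feed=.12,f_stop=10)
command_gripper(0); st()
print(movel(P3(fpt(.078+.055),.0170),q,feed=.1,f_stop=35)); st()
movel(P3(fpt(.14),.09),q,feed=.15); s=st()
if s["gripper_width"]>.04:
    lay_on_square(xc-.078)
    command_gripper(.062); p=read_state()["tool_pos"]; movel([p[0],p[1],.10],QS,feed=.25); f=snap("wrist","w9"); st()
    o=blankpose(f,hpt(.012,.025),.014); c=np.mean([p for _,p in o],0)-HOME; print(len(o),c@SX,c@SYv)
```

```text
front 0.10438929873852179 -0.0015524490719763813
t 37.5 [0.4863 0.176  0.0179] w 0.0430 F [-1.2  0.   6.3]
False
t 38.2 [0.4842 0.1201 0.0175] w 0.0434 F [-0.8 -2.9  6.4]
t 38.9 [0.4833 0.1138 0.0889] w 0.0431 F [-0.6  0.8 -1.2]
t 40.8 [ 0.4895 -0.0474  0.0042] w 0.0432 F [-3.4 -0.   8.3]
touch True 0.004223183286189605
t 41.8 [ 0.4886 -0.0473  0.0995] w 0.0621 F [-0.5  0.   0.3]
  hole px [307.1 330. ] [ 0.5452 -0.0543]
  hole px [349.  329.2] [ 0.5418 -0.0265]
  hole px [303.  225.1] [ 0.4735 -0.0629]
  hole px [348.8 224.2] [ 0.4701 -0.0349]
4 0.01248092375568229 0.025830714586149314
```

View pics/w9.png

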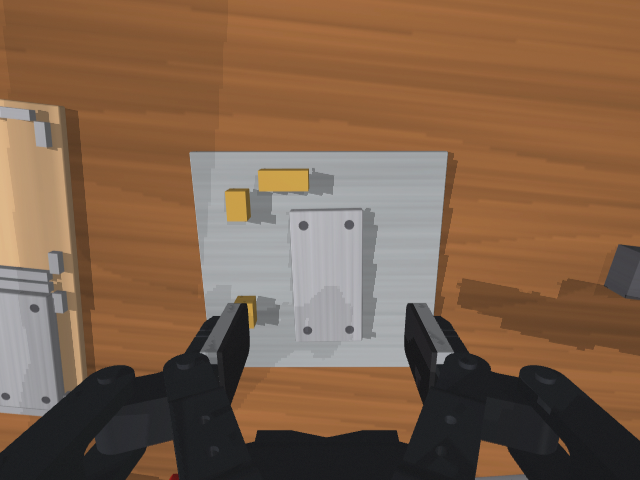

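Blank lies flat on the plate, holes at (303,225)…(349,329), slightly yawed; slide it home.

```bash
cat >> h.py <<'E'
def check_home(name):
    f=snap("wrist",name); o=blankpose(f,HOME,.014); P=np.array([p for _,p in o]); c=P.mean(0)-HOME
    a=P[P[:,0].argsort()]; d=(a[2:]-a[:2][::1]).mean(0) if len(P)==4 else None
    print(len(P),"home err mm",(c@SX*1000).round(2),(c@SYv*1000).round(2), None if d is None else np.degrees(np.arctan2(*( (a[2:].mean(0)-a[:2].mean(0))[::-1]))).round(2))
E
python3 - <<'E'
from h import *
slide_home(.0125,.0258)
squeeze_off(.11); check_home("w10")
f=load("pics/w10.npz"); crop(f,225,130,425,320,4,"pics/c10.png")
E
```

```text
t 43.1 [ 0.5082 -0.0447  0.0074] w 0.0424 F [-2.4  0.1  6.4]
t 43.5 [ 0.4952 -0.0459  0.0075] w 0.0430 F [ 4.4  0.9 -0.7]
end stop True x -0.05
t 44.1 [ 0.4982 -0.0718  0.0074] w 0.0423 F [-0.5  4.1  4.6]
side True xy 0.36 -0.21
  hole px [347.5 297.3] [ 0.5324 -0.0535]
  hole px [306.2 297.7] [ 0.5354 -0.0813]
  hole px [303.7 191.6] [ 0.4635 -0.0889]
  hole px [348.6 191.3] [ 0.4606 -0.061 ]
4 home err mm 0.21 0.4 6.02
```

View pics/c10.png

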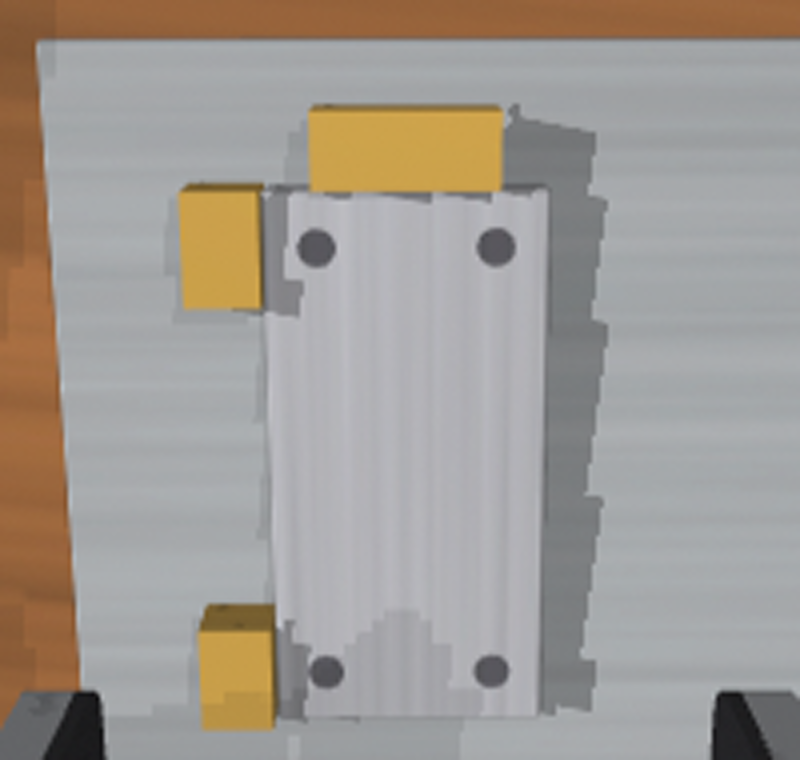

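```bash
cat >> h.py <<'E'
def nudge(px=.012):
    command_gripper(0)
    p=hpt(px,.056); move_pose(P3(p,.04),QS); movel(P3(p,.0095),QS,feed=.1,f_stop=8)
    h=movel(P3(hpt(px,.028),.0095),QS,feed=.025,f_stop=5); s=st(); r=s["tool_pos"][:2]-HOME; print("push -y",h,(r@SYv*1000).round(2))
    movel(P3(p,.0095),QS,feed=.15); movel(P3(p,.04),QS,feed=.2)
    p=hpt(.07,0); movel(P3(p,.04),QS,feed=.2); movel(P3(p,.0095),QS,feed=.1,f_stop=8)
    h=movel(P3(hpt(.045,0),.0095),QS,feed=.025,f_stop=5); s=st(); r=s["tool_pos"][:2]-HOME; print("push -x",h,(r@SX*1000).round(2))
    movel(P3(p,.0095),QS,feed=.15); movel(P3(p,.05),QS,feed=.2)
    command_gripper(.06); movel(P3(HOME,.11),QS,feed=.25)
E
python3 - <<'E'
from h import *
nudge(); check_home("w11"); st()
f=load("pics/w11.npz"); crop(f,225,130,425,320,4,"pics/c11.png")
E
```

```text
t 47.7 [ 0.5066 -0.0419  0.0091] w 0.0001 F [0.  0.6 0.2]
push -y True 28.65
t 50.0 [ 0.5533 -0.0661  0.0097] w 0.0001 F [ 3.6  0.4 -0.4]
push -x True 55.8
  hole px [346.7 297.2] [ 0.5324 -0.054 ]
  hole px [305.4 297.5] [ 0.5354 -0.0819]
  hole px [348.4 191.2] [ 0.4606 -0.0611]
  hole px [303.5 191.3] [ 0.4634 -0.089 ]
4 home err mm 0.16 0.1 5.65
t 51.7 [ 0.4982 -0.0716  0.1095] w 0.0599 F [ 0.2  0.9 -0.3]
```

View pics/c11.png

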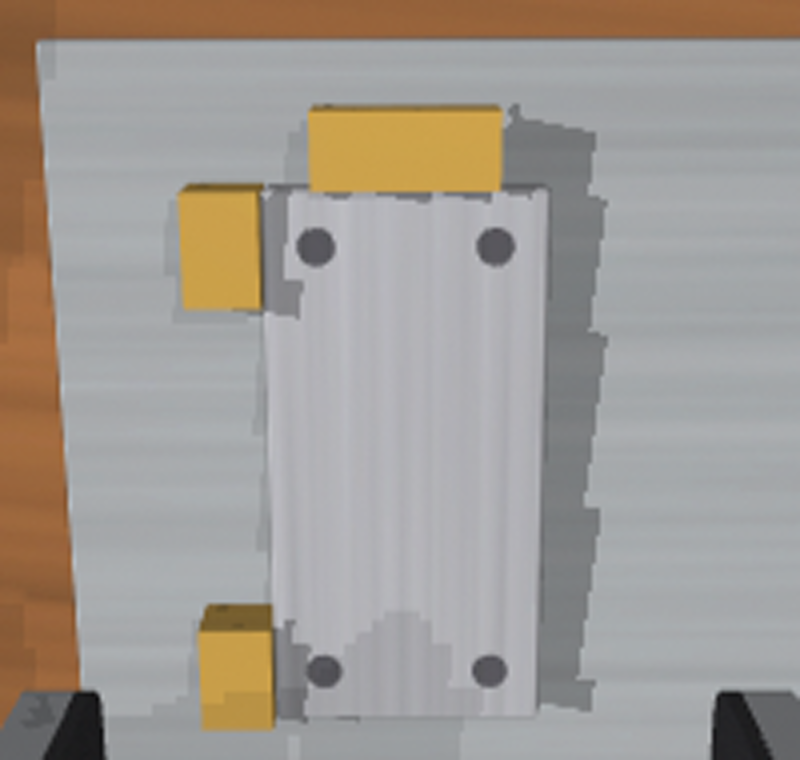

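Now square to the stops (5.65° = plate). Into the near-left nest.

Run:
```python
from h import *
to_nest(NEST[0],"n2")
```

```text
t 53.0 [ 0.4983 -0.0717  0.0074] w 0.0427 F [-1.8 -0.   6.4]
t 53.6 [ 0.4976 -0.0716  0.0692] w 0.0425 F [-1.  -0.5 -1.5]
t 55.5 [ 0.4747 -0.2475  0.0074] w 0.0425 F [-0.8 -0.7  5.3]
nest touch True
t 56.5 [ 0.4737 -0.2469  0.1082] w 0.0581 F [-0.3  0.3  0.1]
  hole px [346.6 300.1] [ 0.511  -0.2333]
  hole px [305.1 300.2] [ 0.5107 -0.2613]
  hole px [348.3 193.7] [ 0.4387 -0.2325]
  hole px [303.  193.9] [ 0.4385 -0.2606]
4 err in nest mm [0.02 0.48]
```

View pics/n2.png

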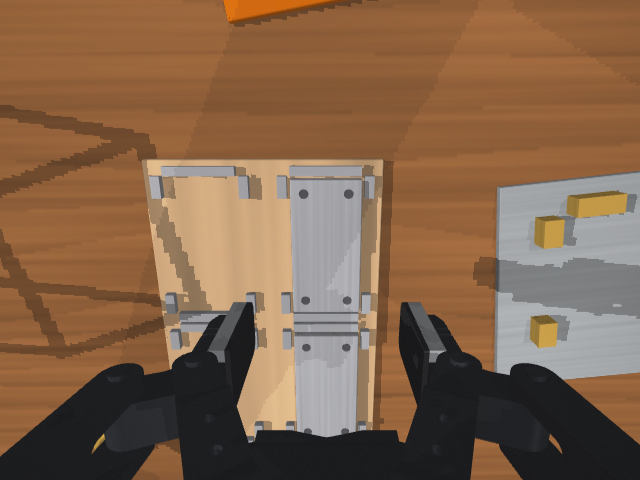

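Run:
```python
from h import *
q=Q(FY)
move_pose(P3(hpt(.03,.06),.13),Q(np.pi))
s=grip_knob(.062); print(knobx(s))
print(movel(P3(KN0-.003*FX,.0358),q,feed=.06,f_stop=30)); s=st(); print("back",knobx(s))
command_gripper(.05)
movel(P3(KN0,.15),q,feed=.25)
move_pose((.58,.24,.2),Q(FY)); wait(.2)
f=snap("wrist","w12"); snap("top","t12"); st()
```

```text
t 60.2 [0.488  0.3292 0.0362] w 0.0210 F [-3.   0.1  6. ]
61.61
False
t 61.4 [0.4892 0.3912 0.036 ] w 0.0207 F [ -1.8 -18.4  11. ]
back -0.37
t 63.5 [0.5794 0.241  0.1997] w 0.0498 F [-0.4  0.5 -0.1]
```

View pics/w12.png

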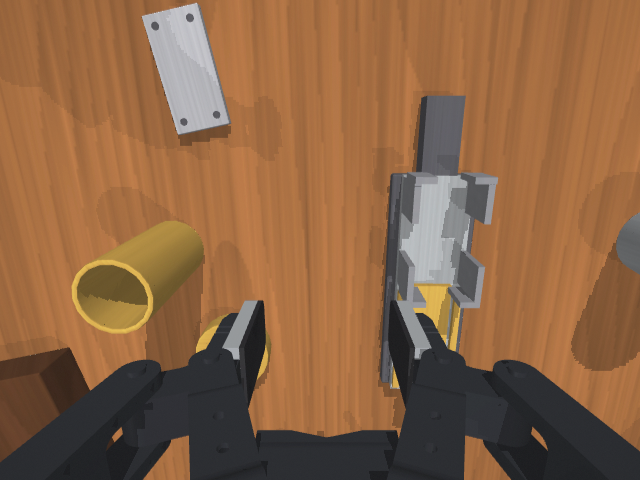

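View pics/t12.png

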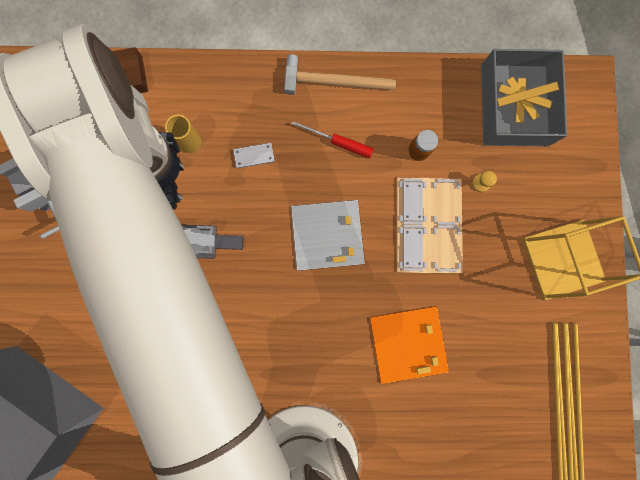

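Run:
```python
from h import *
f=load("pics/w12.npz"); C=cloud(f)
u,v=proj(f,P3(SH,.02)).round().astype(int); print("shaft floor z",np.median(C[v-8:v+8,u-6:u+6,2]))
o=blankpose(f,np.array([.685,.12]),.008,.09); P=np.array([p for _,p in o]); c=P.mean(0); print(c, np.linalg.norm(c))
if len(P)==4:
    i=P[:,1].argsort(); d=P[i[2:]].mean(0)-P[i[:2]].mean(0); print("len dir",np.degrees(np.arctan2(d[1],d[0])),np.linalg.norm(d))
for psi in [-80,100]:
  for z in (.002,.08): print(psi,z,solve_ik(P3(c,z),Q(psi*D)))
```

```text
shaft floor z 0.020653988001727797
  hole px [183.5 121.6] [0.6962 0.1603]
  hole px [216.1 114.1] [0.6686 0.1549]
  hole px [154.9  25.5] [0.7096 0.0892]
  hole px [189.3  17.4] [0.6822 0.0841]
[0.68913634 0.12211503] 0.6998721134511658
len dir 100.79349449870828 0.07221982168346237
-80 0.002 [ 0.1753796   0.46978743  0.2003758   1.30138469  0.         -1.56994966]
-80 0.08 [ 0.1753796   0.44459392  0.3174807   1.44368311  0.         -1.56994966]
100 0.002 [0.1753796  0.46978743 0.2003758  1.30138469 0.         1.571643  ]
100 0.08 [0.1753796  0.44459392 0.3174807  1.44368311 0.         1.571643  ]
```

Run:
```python
from h import *
c=np.array([.6891,.1221]); q=Q(-79.2*D)
command_gripper(.07); move_pose(P3(c,.10),q); wait(.1); f=snap("wrist","w13"); st()
blankpose(f,c,.008)
movel(P3(c,.0008),q,feed=.1,f_stop=8); st()
command_gripper(0); st()
movel(P3(c,.06),q,feed=.12); s=st()
if s["gripper_width"]>.04:
    lay_on_square(0,.012,.025)
    command_gripper(.062); p=read_state()["tool_pos"]; movel([p[0],p[1],.10],QS,feed=.25); f=snap("wrist","w14"); st()
    o=blankpose(f,hpt(.012,.025),.014); c=np.mean([p for _,p in o],0)-HOME; print(len(o),c@SX,c@SYv)
```

```text
t 64.8 [0.6891 0.1236 0.1018] w 0.0699 F [-0.4 -0.1  0.7]
  hole px [348.5 297.7] [0.6683 0.1554]
  hole px [306.5 297.7] [0.696  0.1608]
  hole px [350.4 190.2] [0.6819 0.0845]
  hole px [305.  190.1] [0.7094 0.0897]
t 65.9 [0.6896 0.1222 0.0017] w 0.0699 F [-0.1  0.   0.1]
t 66.3 [0.6898 0.1222 0.0021] w 0.0424 F [-0.8 -0.2  4.9]
t 66.9 [0.6888 0.122  0.0592] w 0.0425 F [-0.4  0.1 -1.5]
t 69.0 [ 0.5083 -0.0456  0.008 ] w 0.0425 F [-1.5 -0.5  6.7]
touch True 0.007996877900983523
t 70.0 [ 0.5073 -0.0455  0.0995] w 0.0622 F [-0.5  0.1 -0.4]
  hole px [347.8 304.4] [ 0.5426 -0.0275]
  hole px [305.  304.4] [ 0.5453 -0.0554]
  hole px [349.8 194.9] [ 0.4708 -0.0346]
  hole px [303.  194.8] [ 0.4735 -0.0626]
4 0.012803855153272294 0.025437933374680637
```

View pics/w14.png

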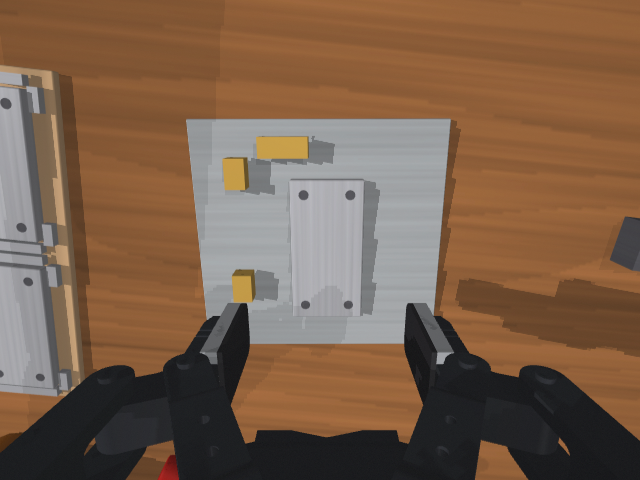

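Run:
```python
from h import *
slide_home(.0128,.0254)
squeeze_off(.11); check_home("w15"); nudge(); check_home("w16"); st()
f=load("pics/w16.npz"); crop(f,225,130,425,320,4,"pics/c16.png")
```

```text
t 71.3 [ 0.5085 -0.0451  0.0074] w 0.0421 F [-2.   0.5  6.1]
t 71.7 [ 0.4955 -0.0462  0.0076] w 0.0426 F [3.2 0.8 0.3]
end stop True x 0.25
t 72.3 [ 0.4982 -0.0721  0.0074] w 0.0423 F [-0.5  2.5  5. ]
side True xy 0.34 -0.51
  hole px [346.7 297. ] [ 0.5323 -0.0539]
  hole px [305.3 297.4] [ 0.5353 -0.0819]
  hole px [348.2 191. ] [ 0.4605 -0.0612]
  hole px [303.2 191.2] [ 0.4634 -0.0891]
4 home err mm 0.06 0.08 5.76
t 75.9 [ 0.5066 -0.0419  0.0091] w -0.0002 F [-0.   0.7 -1. ]
push -y True 28.64
t 78.1 [ 0.5533 -0.0661  0.0097] w -0.0003 F [ 4.4 -0.3  0.2]
push -x True 55.8
  hole px [346.7 297.1] [ 0.5324 -0.054 ]
  hole px [305.4 297.5] [ 0.5354 -0.0819]
  hole px [348.4 191.2] [ 0.4606 -0.0611]
  hole px [303.5 191.3] [ 0.4634 -0.089 ]
4 home err mm 0.16 0.07 5.67
t 79.9 [ 0.4982 -0.0716  0.1095] w 0.0600 F [-0.2  0.2  0.3]
```

View pics/c16.png

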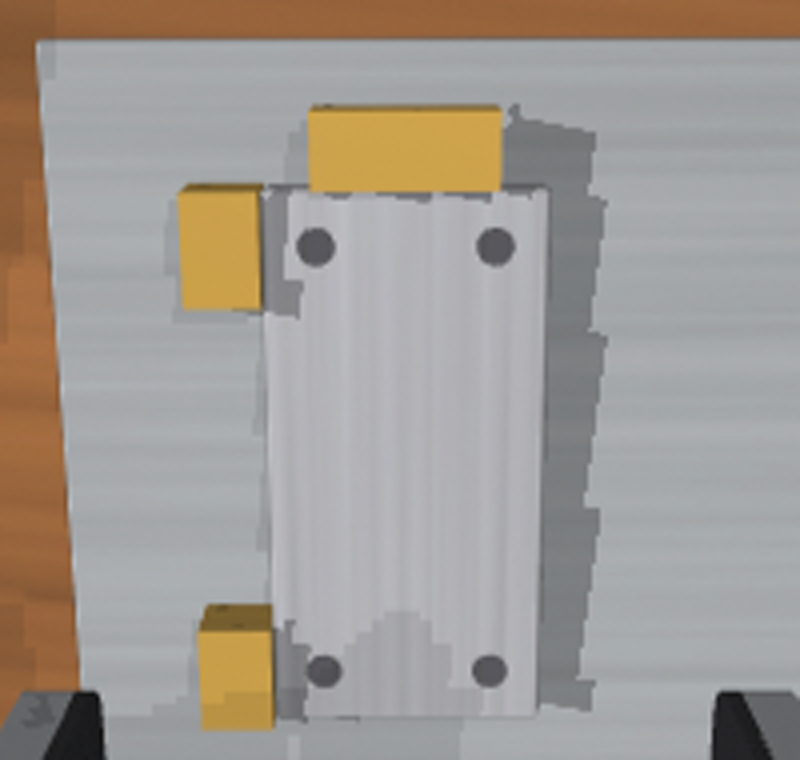

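Run:
```python
from h import *
to_nest(NEST[1],"n3")
move_pose((.40,.05,.25),Q(np.pi)) if 0 else None
```

```text
t 81.2 [ 0.4983 -0.0716  0.0074] w 0.0425 F [-1.7 -0.2  6.5]
t 81.8 [ 0.4975 -0.0716  0.0693] w 0.0424 F [-0.9 -0.1 -2. ]
t 83.9 [ 0.4739 -0.3266  0.0074] w 0.0425 F [-1.3  0.2  6.5]
nest touch True
t 84.9 [ 0.473  -0.3259  0.1082] w 0.0579 F [ 0.2 -0.   0.9]
  hole px [287.  330.1] [ 0.5324 -0.3535]
  hole px [346.6 300. ] [ 0.5102 -0.3123]
  hole px [304.7 300.1] [ 0.5099 -0.3406]
  hole px [365.  293.1] [ 0.5052 -0.2999]
  hole px [348.2 193.4] [ 0.4378 -0.3115]
  hole px [303.1 193.5] [ 0.4376 -0.3396]
6 err in nest mm [14.94  0.25]
```

View pics/n3.png

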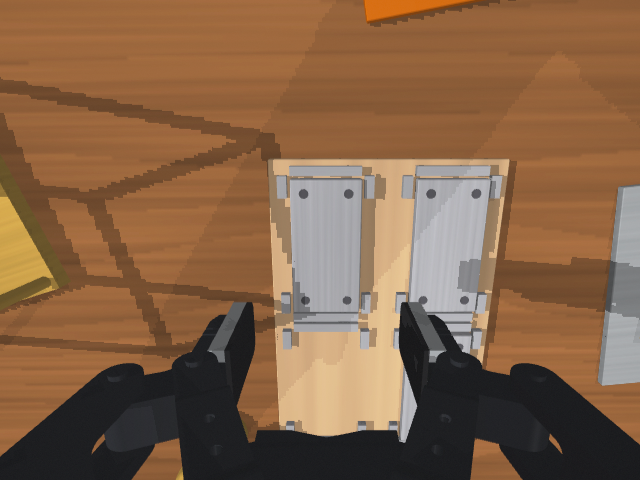

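Run:
```python
from h import *
move_pose((.585,-.2,.22),Q(180*D)); wait(.2); snap("wrist","f1")
move_pose((0.40,0.43,.2),Q(-91*D)); wait(.2); f=snap("wrist","f_knob"); 
C=cloud(f); near=(abs(C[...,0]-.488)<.03)&(abs(C[...,1]-.385)<.04)&(C[...,2]>.056)
for k in cv2.findContours(near.astype(np.uint8),cv2.RETR_EXTERNAL,cv2.CHAIN_APPROX_NONE)[0]:
    if cv2.contourArea(k)>60:
        P=np.array([onz(f,u,v,.06)[:2] for u,v in k.reshape(-1,2)])*1000; print("knob",np.round(cv2.minAreaRect(P.astype(np.float32))[0],1),cv2.boundingRect(k))
move_pose((.239,.45,.231),Q(154*D)); t=snap("top","ft"); snap("scene","fs"); st()
C=cloud(t)
for n in NEST:
    u,v=proj(t,P3(n,.014)).round().astype(int); print("nest z",C[v-8:v+8,u-5:u+5,2].mean().round(4))
```

```text
knob [651.4 602.3] (0, 365, 116, 115)
knob [488.4 390.7] (189, 160, 34, 41)
t 90.6 [0.2392 0.45   0.2309] w 0.0580 F [-0.  -0.1  0.2]
nest z 0.027
nest z 0.0203
nest z 0.0135
nest z 0.0124
```

View pics/f1.png

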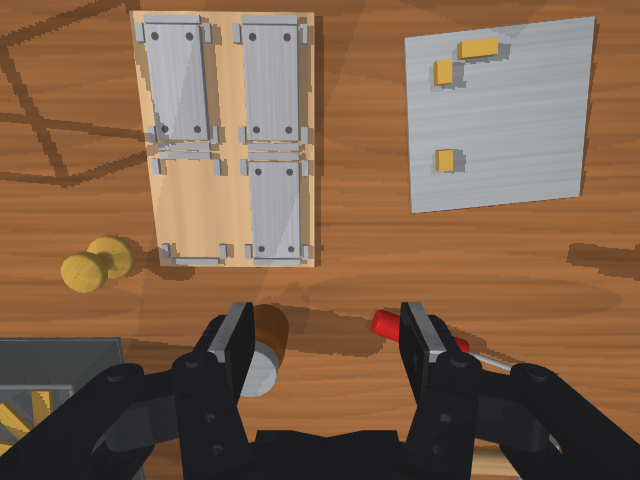

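View pics/ft.png

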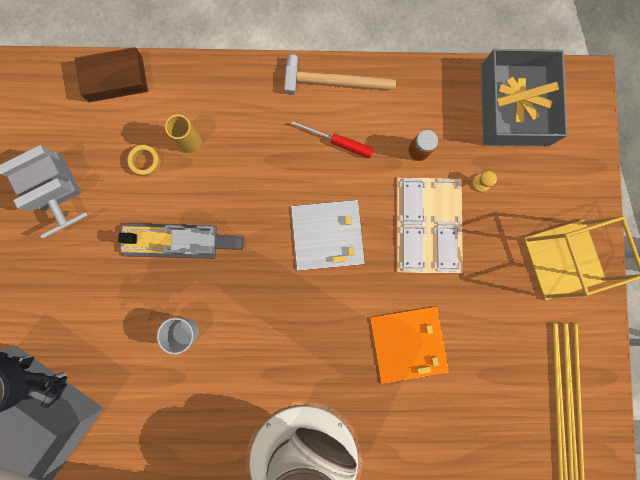

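View pics/f_knob.png

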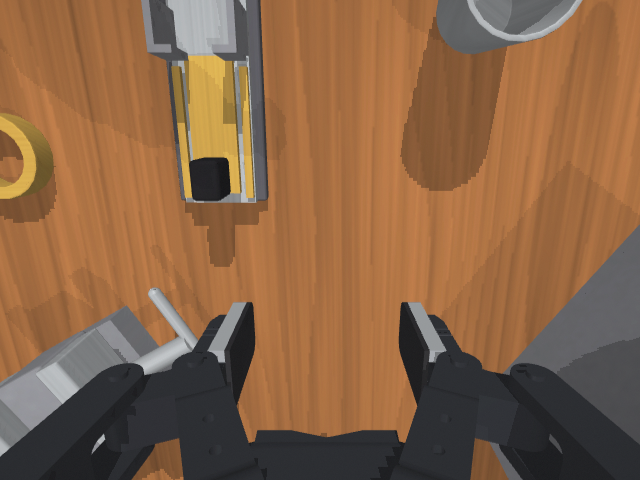

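Run:
```python
from h import *
for nm in ["ft","f1"]:
    t=load(f"pics/{nm}.npz"); C=cloud(t)
    for n in NEST:
        r=[]
        for dx in(-.03,.03):
            u,v=proj(t,[n[0]+dx,n[1],.014]).round().astype(int); r.append(float(np.median(C[v-4:v+5,u-4:u+5,2]).round(4)))
        print(nm,r)
sign_off()
```

```text
ft [0.0137, 0.0138]
ft [0.0136, 0.013]
ft [0.0138, 0.0134]
ft [0.0053, 0.0057]
f1 [0.0148, 0.0149]
f1 [0.0148, 0.0148]
f1 [0.0147, 0.0146]
f1 [0.0069, 0.0068]
the job is handed in; nothing more can be done
```

All three blanks that were present are in the tray, one to a nest, and the job is handed in at about 91 s of the 210 s. Two came from the feeder, bottom one first, then the loose one. Each was laid on the steel plate, slid home against the stops, let go, gripped afresh and laid in its nest. The second and third also got a light push with the shut fingers to square them before the fresh grip.

**Last checks:**
- **On the plate:** before each was gripped afresh, the blanks measured within about 0.2 mm and 0.1° of home.
- **In the nests:** they are centred to about 0.5 mm, with their tops level at 14 to 15 mm; the fourth nest is empty.
- **Feeder:** the shaft is empty and the pusher is fully back, its knob within 1 mm of its starting position.
- **Rest of the bench:** nothing else appears moved in the final top view, and the orange look-alike was not touched.

**What disagreed or went differently:**
- The second blank was about 0.35° crooked after its first slide. The pushes squared it, and I repeated them on the third.
- The fingertips touched the plate first with the two feeder blanks, so each dropped about 4 mm onto it and lay flat.
- The loose blank had been knocked aside during the run, so I measured it again before picking it up.
- Two checks gave false numbers at first: a 15 mm error in the last nest, from two shadows counted as holes, and nest heights of 20 and 27 mm, from averaging noisy depth. The four real holes and the median depths were both right.

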